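Set out the concept car display on the sketching table

TASK

Set out the judging display on the grey board: lift the clipboard's sprung clamp arm until it stays open by itself and leave it open, then take out the red colour sample and lay it flat and centred on the cork pad with its long side along the pad's white line, and stand the red ink jar centred on top of the sample. Put the yellow model car on its wheels in the middle of the black turntable, its length along the turntable's white line (either way round), and stand the blue ink jar on the ring in the middle of the board, between the two. Do not tip either jar over, and let go of everything.

Things in the scene. Friction and masses are not known exactly. Their poses are not given: they have to be found in the camera images.
- sample_center (a point): Centre of the loose red painted colour-sample block, 90 mm long (x) by 46 mm wide (y) by 18 mm high (z); about 120 g. At the start it lies flat on the 8 mm thick wooden clipboard, under the steel clamp arm, which crosses it along its length.
- car_center (a point): Centre (half-way up, 16 mm above the ground under its wheels) of the loose yellow model car with a black cabin: 100 mm long (x, nose at +x), 44 mm wide (y), 31 mm high to the roof; about 130 g. Its sides are plain for 40 mm at mid-length, from 5 to 18 mm above the ground; the cabin above is 36 mm wide. Its wheels do not turn.
- red_jar_center (a point): Centre (half-way up) of the loose red ink jar, an upright cylinder 38 mm in diameter for the lower 38 mm, with a white screw cap 33 mm in diameter (red dot on top) from 43 to 56 mm; 56 mm high in all, about 90 g, z up.
- blue_jar_center (a point): Centre (half-way up) of the loose blue ink jar, same shape and size as the red one but blue, with a blue dot on its white cap.
- clamp (a joint): Angle of the clamp arm, rad: about 0 when it lies level and presses on the sample, growing as the bar end is lifted; its stop is at 1.8, leaning back past upright. An over-centre spring presses it shut (2 to 3 N to lift at the bar) below about 1.05 rad (60 degrees); past that it swings open by itself to the stop and stays there.
- clamp_grip (a point): Where to take the clamp arm: middle of the free part of the black round cross bar (10 mm diameter, parallel to the hinge) at its end, 145 mm from the hinge axis. The bar sticks out 61 mm from the arm (14 mm wide, 8 mm thick) on its -y side; this point is 35 mm from the arm. Shut, it is 36 mm above the table, 28 mm clear above the clipboard. Axes turn with the arm: x from bar to hinge, y along the bar to the arm.
- clamp_hinge (a point): Fixed point on the hinge axis, mid-width of the arm, 36 mm above the table. Axes of the clipboard: x from bar (shut) to hinge, y along the hinge axis, z up; lifting swings the bar from -x up and over towards +x. The fixed clipboard (210 x 130 mm) has its centre 75 mm from here along -x; brackets and a spring strut up to 50 mm high stand within 55 mm along +x.
- turntable: Fixed black round turntable disc, 120 mm in diameter, 8 mm high, on one end of the grey board (either end). Origin at the centre of its underside, 5 mm above the table; its x axis runs along the white line across it. It does not turn.
- pad: Fixed cork pad, 110 mm (x) by 64 mm (y), 8 mm high, on the other end of the grey board. Origin at the centre of its underside, 5 mm above the table; its x axis runs along the white line on it.
- board: Fixed grey display board, 140 mm (x) by 340 mm (y), 5 mm thick, flat on the table. Origin at the centre of its underside; a black ring 48 mm in diameter is printed round its centre. Pad and turntable have their centres 105 mm from its centre along +y and -y.
Things that resemble listed ones, but are neither listed nor needed, are in the scene too. There is more than one size of the part that bears sample_center; the job needs the middle-sized.

How it is judged (in metres and radians):
On the way, in this order (a step that is already met when the one before it is completed fails the run):
1. the clamp arm stands open (beyond 1.5 rad) with the sample still on the clipboard (within 30 mm of its start) (value of joint clamp above 1.5 rad and distance of sample_center from where it was at the start of the episode below 0.03 m), for 0.2 s.
2. the red sample lies on the cork pad (horizontal distance between sample_center and pad below 0.014 m and z of sample_center in the frame of pad between 0.011 and 0.023 m and angle between the x axis of sample_center and the x axis of pad, either way round below 0.26 rad), for 0.2 s.
3. the red jar stands on the sample (horizontal distance between red_jar_center and sample_center below 0.013 m and z of red_jar_center in the frame of sample_center between 0.031 and 0.043 m and angle between red_jar_center's own z axis and vertical below 0.12 rad), for 0.2 s.
At the end, for the whole second after the job is handed in: Clamp open beyond 1.5 rad; sample on pad and car on turntable (14 mm, lengths within 0.26 rad of the white lines); red jar upright on the sample (13 mm from its centre), blue jar upright on the board's centre (14 mm); heights within 6 mm; all at rest (all of step 2 and all of step 3 and value of joint clamp above 1.5 rad and horizontal distance between car_center and turntable below 0.014 m and z of car_center in the frame of turntable between 0.018 and 0.03 m and angle between the x axis of car_center and the x axis of turntable, either way round below 0.26 rad and horizontal distance between blue_jar_center and board below 0.014 m and z of blue_jar_center in the frame of board between 0.027 and 0.039 m and angle between blue_jar_center's own z axis and vertical below 0.12 rad and linear speed of each of sample, car, red_jar, blue_jar below 0.02 m/s); the robot touches nothing.
It fails at once if a jar is tipped over (tilted more than 0.7 rad) (angle between any of red_jar_center, blue_jar_center's own z axis and vertical above 0.7 rad).
It also fails if it takes over 141 s, if anything falls off the work surface, if the arm or the gripper's body presses on something with over 40 N, if the wrist force passes 120 N, or if a joint passes its speed limit or range.

ROBOT

A 7-joint arm with a two-finger parallel gripper is mounted at the origin on the work surface. World frame = base frame: x ahead of the robot, y to its left, z up, the work surface at z = 0. Lengths are in mm, angles in rad, forces in N, time in s.
With the tool pointing down it reaches from about 400 to 750 mm from the base axis. Payload 19.5 kg.
Tool frame: the origin (TCP) lies on the centre line of the jaws, within the pads' length; the fingertips stand 25 mm ahead of it and the grasp point (between the pads) lies 6 mm ahead of it (env.tcp_to_tips is the distance from the TCP to the fingertips, in mm); z points along the fingers, y is the line along which they close (so a half turn about z gives the same grasp; the last joint's range is limited). The gripper opens to 85 mm and grips with 20 to 120 N. Pads are 22 mm wide; open, the fingers measure 114 mm over their backs; the gripper's body (76 mm by 85 mm) begins 54 mm behind the grasp point. The pads swing forward as they close: fully open they stand 13 mm farther back than shut.
Start: joints at [1.121, 0.707, -0.028, 1.485, 0.022, 0.951, -0.075], TCP at [228.031, -527.826, 256.268] pointing down, gripper open.
Joint ranges: [-2.71, 2.71], [-0.32, 2.16], [-1.57, 1.52], [0, 2.45], [-1.46, 4.6], [0, 2.02], [-2.83, 2.83]. Speed limits (rad/s): [1.89, 1.89, 2.57, 2.57, 3.01, 3.01, 3.01].

INTERFACE

Orientations are given as a unit quaternion [w, x, y, z].
In Python, from bench import status, snapshot, camera_params, hand_in, env gives the robot as it stands. The module is installed in compiled form; this text tells all that it offers.
- The arm moves only by the tool arm_command, never from a script. Its argument "deltas" is a list of rows, each a list of 7 numbers: the shift along the world's x, y, z in m, then the turn, a rotation vector about the world's x, y, z in degrees, then the finger opening in m, from 0 to 0.0854. In form: [[x, y, z, ax, ay, az, fingers], ...]. A call has exactly 10 rows; each row shifts and turns the commanded pose from where the row before left it; what a row does not reach is not made up. A row lasts 1/10 s, in which the tool goes at most 50 mm and 8.59 degrees, less where a joint would pass 70% of its speed; a pose out of reach is approached as far as the arm can. A call with a gripper value outside its range is refused whole. The fingers move at their own pace and stop on an object; "force" is the grip in N (left out, the last holds). Time passes only in rows, so rows that do not move let the fingers close, or fill a call up. It gives the time, the measured TCP pose, the force, the opening and the grip force at its end, in the units of the state.
- status.state(): the state, without advancing time (a new reading comes with each control period).
- snapshot(name): name is "scene" or "top"; returns the picture (384x512x3 uint8, red, green, blue); there is no depth.
- camera_params(name): a dict with "camera_matrix" (3x3 intrinsics, pixels), "view" (4x4, takes a point from world to camera coordinates). Camera axes: x right, y up, looking along -z (the intrinsics and any distortion apply to the point x, -y, -z); pixel columns grow to the right and rows downward; lengths in mm; the calibration is good to about 2 mm. A picture is of the moment at which its call begins. camera_params takes no time and is no camera call.
- hand_in(): hands the job in; it is judged then, once.
The state is a dict: "clock": time; "q": joint angles; "qd": joint speeds; "effort": joint torques, N m; "eef_pos": TCP position; "eef_rot": TCP orientation; "force": force on the tool from outside, world axes, zero at the start; "ft_torque": the same for the moment, N m; "grip_width": finger opening in mm; "finger_force": force on a finger pad.
Only numpy, scipy, OpenCV 4.12 (cv2) and the standard library are available. Lean on these libraries where they do the work, as an engineer would, in place of code of your own. Each camera call takes 0.05 s, during which the arm holds its last target. There are 200 camera calls.

## Working session

There is one attempt and no reset: what is moved stays moved. The work goes in short steps, Python scripts to look and compute and a tool call to move; the robot and the scene stay as the last step left them, time stands still between calls to the robot, and variables do not carry over. Pictures are saved under pics/ and viewed, at most 14 in all, crops included, and the job is handed in when it is done.

Besides the shell and the picture viewer there is one more tool, called after "Call:" as name(argument=value, ...), one argument or row to a line, values as JSON. arm_command: Moves the arm, as the interface text tells. Its arguments: {"type":"object","properties":{"deltas":{"type":"array","items":{"type":"array","items":{"type":"number"}}},"force":{"type":"number"}},"required":["deltas"]}

```bash
mkdir -p pics
cat > h.py <<'E'
import numpy as np, cv2
from bench import status, snapshot, camera_params, hand_in, env
def snap(n,f,crop=None,s=1):
    im=snapshot(n)[:,:,::-1]
    if crop: x0,y0,x1,y1=crop; im=im[y0:y1,x0:x1]
    if s!=1: im=cv2.resize(im,None,fx=s,fy=s,interpolation=cv2.INTER_CUBIC)
    cv2.imwrite('pics/'+f,im)
def px2w(n,u,v,z):
    c=camera_params(n);K=np.array(c['camera_matrix']);V=np.array(c['view'])
    d=np.linalg.inv(K)@[u,v,1.];d=np.array([d[0],-d[1],-d[2]])
    R=V[:3,:3];o=-R.T@V[:3,3];w=R.T@d
    return o+w*(z-o[2])/w[2]
def w2px(n,p):
    c=camera_params(n);K=np.array(c['camera_matrix']);V=np.array(c['view'])
    q=V[:3,:3]@np.array(p,float)+V[:3,3];q=K@[q[0],-q[1],-q[2]];return q[:2]/q[2]
E
python3 - <<'E'
from h import *
snap('top','t0.png',s=1.5);snap('scene','s0.png',s=1.5)
for n in('top','scene'):print(camera_params(n))
print(status.state())
E
```

```text
{'camera_matrix': array([[425.91056111,   0.        , 251.54867632],
       [  0.        , 425.91056111, 191.77736729],
       [  0.        ,   0.        ,   1.        ]]), 'view': array([[ 8.63600685e-03, -9.99728911e-01,  2.16222968e-02,
         3.03050340e+01],
       [ 9.91958826e-01,  1.12952446e-02,  1.26055958e-01,
        -5.13248425e+02],
       [-1.26266015e-01,  2.03598081e-02,  9.91787463e-01,
        -1.03765770e+03],
       [ 0.00000000e+00,  0.00000000e+00,  0.00000000e+00,
         1.00000000e+00]])}
{'camera_matrix': array([[433.61522543,   0.        , 251.84890151],
       [  0.        , 433.61522543, 195.02217276],
       [  0.        ,   0.        ,   1.        ]]), 'view': array([[-7.80522258e-01,  6.24951375e-01,  1.48587736e-02,
         3.80249123e+02],
       [-3.87032836e-01, -5.01770636e-01,  7.73583747e-01,
         2.00411244e+02],
       [ 4.90907923e-01,  5.98048500e-01,  6.33519853e-01,
        -1.71416395e+03],
       [ 0.00000000e+00,  0.00000000e+00,  0.00000000e+00,
         1.00000000e+00]])}
{'clock': 0.1, 'q': array([ 1.12127606,  0.70702636, -0.02761733,  1.48497874,  0.02201205,
        0.95088787, -0.07551705]), 'qd': array([-0.00085277, -0.00268057,  0.00088737, -0.0022466 , -0.0007506 ,
       -0.00095222, -0.0016701 ]), 'effort': array([ 7.06808078e-04, -8.84300137e+01,  1.23574622e+00, -2.36451548e+01,
        1.68707542e-02,  5.20808244e-03,  2.67520090e-05]), 'eef_pos': array([ 227.96080365, -527.64056929,  255.87622479]), 'eef_rot': array([-4.83946044e-04,  9.79283159e-01,  2.02495051e-01, -1.20563600e-04]), 'force': array([0.95799833, 0.08170839, 0.49890618]), 'ft_torque': array([-0.01010976,  0.03515877, -0.06772454]), 'finger_force': 0.0, 'grip_width': 84.9606889026159}
```

View pics/t0.png

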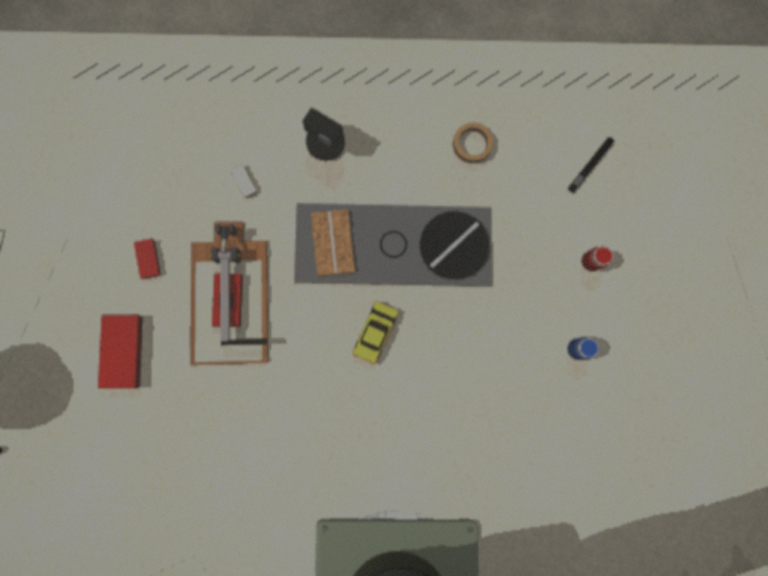

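View pics/s0.png

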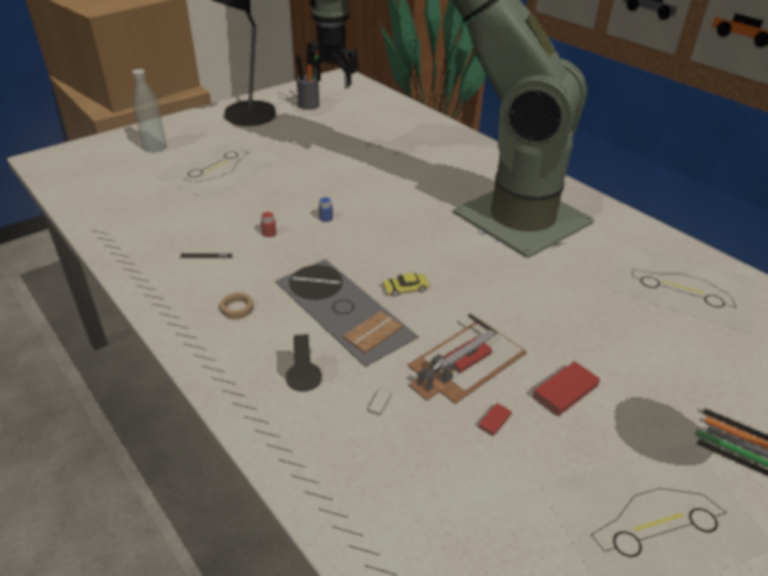

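The top view shows three red blocks: a small one at (148,258), a large one at (120,351), and one under the clamp at (227,300). The one under the clamp is middle-sized and lies on the clipboard, so it fits. I'll confirm it in crops.

Run:
```python
from h import *
snap('top','c1.png',(60,130,200,260),5)
ims=[]
im=np.mean([snapshot('top')[:,:,::-1].astype(float) for _ in range(3)],0).astype('uint8')
cv2.imwrite('pics/c2.png',cv2.resize(im[130:250,190:350],None,fx=5,fy=5,interpolation=cv2.INTER_CUBIC))
cv2.imwrite('pics/c3.png',cv2.resize(im[155:250,360:430],None,fx=6,fy=6,interpolation=cv2.INTER_CUBIC))
```

```text
(no output)
```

View pics/c1.png

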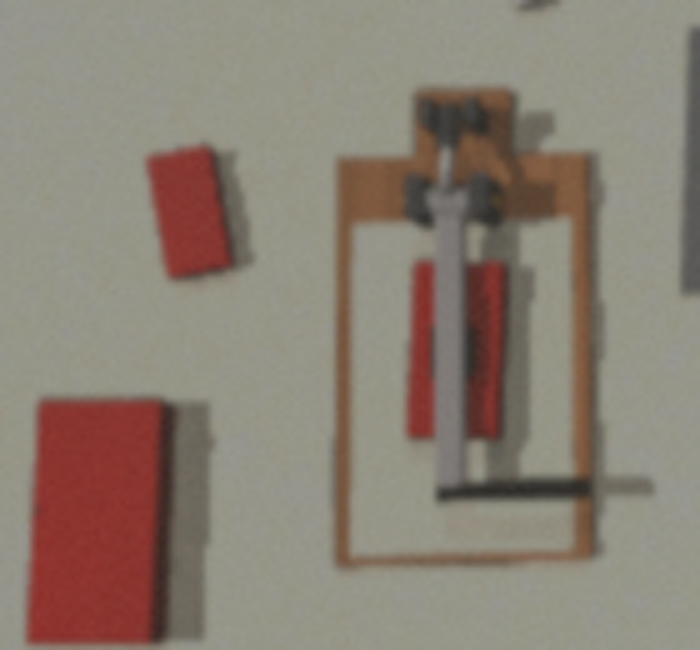

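View pics/c2.png

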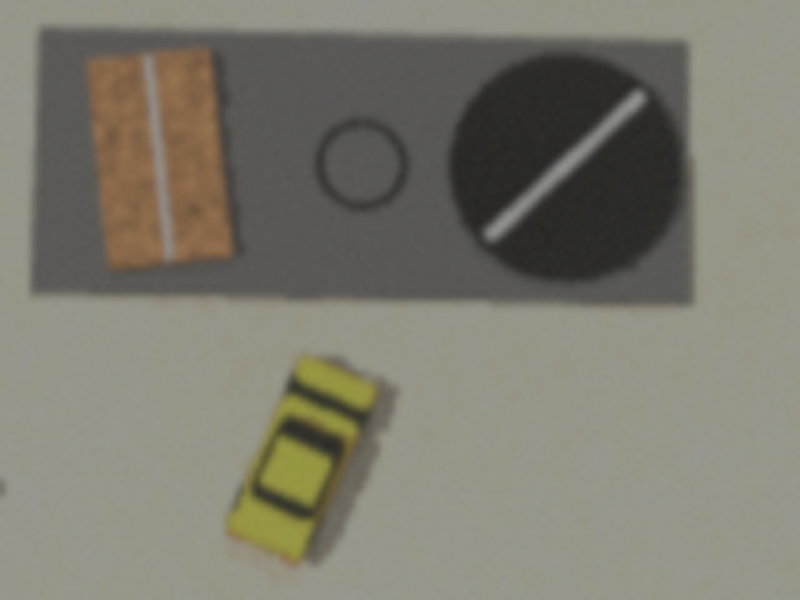

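View pics/c3.png

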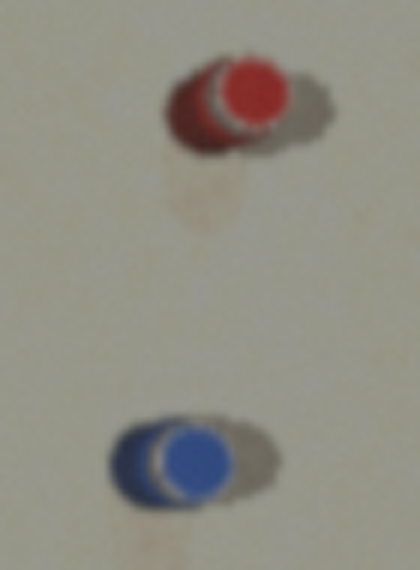

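```bash
cat > m.py <<'E'
from h import *
def P(c,u,v,z):
    x0,y0,s={'c1':(60,130,5),'c2':(190,130,5),'c3':(360,155,6)}[c]
    return px2w('top',(u+.5)/s-.5+x0,(v+.5)/s-.5+y0,z)
def pr(n,c,z,*pts):
    a=np.array([P(c,*p,z) for p in pts]);print(n,a[:,:2].round(1).tolist(),'mean',a.mean(0).round(1)[:2])
    return a
pr('sample','c1',26,(413,263),(508,263),(500,438),(408,438))
pr('bar ends','c1',36,(440,493),(590,487)); pr('arm','c1',40,(452,488),(450,195))
pr('clipboard','c1',8,(337,157),(595,152),(593,556),(337,567))
pr('padline','c2',13,(148,55),(168,260)); pr('pad','c2',13,(88,58),(210,47),(233,257),(110,270))
pr('ring','c2',5,(361,164)); pr('board','c2',5,(40,28),(688,42),(693,304),(32,293))
pr('ttline','c2',13,(641,94),(489,237)); pr('tt','c2',13,(567,167))
pr('car','c2',18,(303,355),(380,385),(300,562),(228,525)); pr('roof','c2',31,(290,418),(342,438),(303,518),(252,488))
pr('red','c3',56,(254,93)); pr('blue','c3',56,(197,463))
E
python3 m.py
```

```text
sample [[534.9, 311.1], [535.5, 263.4], [447.1, 264.3], [446.7, 310.0]] mean [491.  287.2]
bar ends [[419.1, 290.8], [422.7, 217.3]] mean [420.9 254. ]
arm [[421.4, 284.1], [567.4, 290.8]] mean [494.4 287.5]
clipboard [[592.3, 356.6], [596.6, 224.2], [389.2, 218.9], [382.6, 347.1]] mean [490.2 286.7]
padline [[648.1, 120.1], [540.8, 107.9]] mean [594.5 114. ]
pad [[646.1, 151.1], [652.8, 88.0], [542.8, 74.6], [535.3, 137.4]] mean [594.2 112.8]
ring [[593.7, 8.9]] mean [593.7   8.9]
board [[663.8, 177.2], [661.1, -162.8], [522.2, -163.4], [524.0, 177.8]] mean [592.8   7.2]
ttline [[631.0, -136.2], [554.7, -56.9]] mean [592.9 -96.6]
tt [[591.9, -97.4]] mean [591.9 -97.4]
car [[492.1, 38.4], [477.2, -0.8], [387.7, 38.9], [405.9, 75.3]] mean [440.7  37.9]
roof [[459.0, 44.8], [449.3, 18.8], [409.3, 37.9], [423.9, 63.4]] mean [435.4  41.2]
red [[568.6, -338.2]] mean [ 568.6 -338.2]
blue [[415.3, -309.2]] mean [ 415.3 -309.2]
```

Call:
arm_command(
  deltas=[
    [0.034,0.035,0,0,0,3.6,0.05],
    [0.034,0.035,0,0,0,3.6,0.05],
    [0.034,0.035,0,0,0,3.6,0.05],
    [0.034,0.035,0,0,0,3.6,0.05],
    [0.034,0.035,0,0,0,3.6,0.05],
    [0.034,0.035,0,0,0,3.6,0.05],
    [0.005,0.045,-0.01,0,0,3.6,0.05],
    [0.005,0.045,-0.01,0,0,3.6,0.05],
    [0.005,0.045,-0.01,0,0,3.6,0.05],
    [0.005,0.045,-0.01,0,0,3.6,0.05],
  ],
  force=30,
)

```text
clock: 1.3
eef_pos: [452.0, -136.1, 216.0]
eef_rot: [0.0, 0.868, 0.496, 0.0]
force: [1.8, 0.1, -0.3]
grip_width: 50.3
finger_force: 0.0
```

Call:
arm_command(
  deltas=[
    [0.005,0.045,-0.01,0,0,3.6,0.05],
    [0.005,0.045,-0.01,0,0,3.6,0.05],
    [0.005,0.045,-0.01,0,0,3.6,0.05],
    [-0.008,0.04,-0.01,0,0,3.6,0.05],
    [-0.008,0.04,-0.01,0,0,3.6,0.05],
    [-0.008,0.04,-0.01,0,0,3.6,0.05],
    [-0.008,0.04,0,0,0,3.6,0.05],
    [-0.008,0.04,0,0,0,3.6,0.05],
    [-0.008,0.04,0,0,0,3.6,0.05],
    [0,0,0,0,0,0,0.05],
  ],
)

```text
clock: 2.3
eef_pos: [417.5, 242.3, 156.2]
eef_rot: [-0.001, 0.693, 0.721, 0.001]
force: [-0.2, -1.4, -0.1]
grip_width: 50.3
finger_force: 0.0
```

Run:
```python
from h import *
from scipy.spatial.transform import Rotation as R
print(env.tcp_to_tips)
s=status.state();w,x,y,z=s['eef_rot'];print(s['q'].round(2),s['eef_pos'],R.from_quat([x,y,z,w]).as_matrix().round(3))
```

```text
25.0
[-0.51  0.74 -0.14  1.93  0.2   0.48 -0.75] [417.49225482 242.32095904 156.24388383] [[-0.04   0.999 -0.   ]
 [ 0.999  0.04   0.003]
 [ 0.003 -0.    -1.   ]]
```

Call:
arm_command(
  deltas=[
    [0.004,0.001,-0.03,0,0,0,0.05],
    [0,0,-0.03,0,0,0,0.05],
    [0,0,-0.03,0,0,0,0.05],
    [0,0,-0.024,0,0,0,0.05],
    [0,0,0,0,0,0,0.05],
    [0,0,0,0,0,0,0.03],
    [0,0,0,0,0,0,0.015],
    [0,0,0,0,0,0,0.005],
    [0,0,0,0,0,0,0],
    [0,0,0,0,0,0,0],
  ],
  force=30,
)

```text
clock: 3.3
eef_pos: [420.8, 238.0, 43.3]
eef_rot: [-0.001, 0.696, 0.718, -0.002]
force: [-18.7, 1.6, 14.0]
grip_width: 8.6
finger_force: 31.2
```

Call:
arm_command(
  deltas=[
    [-0.001,0,0.0123,0,0,0,0],
    [0.0016,0,0.0122,0,0,0,0],
    [0.0026,0,0.012,0,0,0,0],
    [0.0036,0,0.0118,0,0,0,0],
    [0.0046,0.0002,0.0114,0,0,0,0],
    [0.0056,0.0002,0.011,0,0,0,0],
    [0.0065,0.0002,0.0105,0,0,0,0],
    [0.0073,0.0003,0.0099,0,0,0,0],
    [0.0081,0.0003,0.0092,0,0,0,0],
    [0.0089,0.0003,0.0085,0,0,0,0],
  ],
  force=25,
)

```text
clock: 4.3
eef_pos: [466.4, 239.7, 152.7]
eef_rot: [-0.002, 0.695, 0.719, -0.004]
force: [-37.7, -1.4, 36.4]
grip_width: 8.7
finger_force: 31.7
```

Call:
arm_command(
  deltas=[
    [-0.001,0,0.001,0,0,0,0],
    [-0.0015,0,0.001,0,0,0,0],
    [0.0094,0.0003,0.0077,0,0,0,0],
    [0.0098,0.0004,0.0069,0,0,0,0],
    [0.0106,0.0004,0.006,0,0,0,0],
    [0.011,0.0004,0.0051,0,0,0,0],
    [0.0116,0.0004,0.0041,0,0,0,0],
    [0,0,0,0,0,0,0],
    [0,0,0,0,0,0,0],
    [0,0,0,0,0,0,0],
  ],
  force=25,
)

```text
clock: 5.3
eef_pos: [520.7, 242.0, 184.5]
eef_rot: [0.0, 0.696, 0.718, 0.001]
force: [-1.9, 2.7, 10.4]
grip_width: 8.5
finger_force: 29.3
```

Call:
arm_command(
  deltas=[
    [0.0118,0.0004,0.0034,0,0,0,0],
    [0.012,0.0004,0.0024,0,0,0,0],
    [0.0122,0.0004,0.0013,0,0,0,0],
    [0.0122,0.0004,0.0003,0,0,0,0],
    [0.012,0.0004,-0.0008,0,0,0,0],
    [0,0,0,0,0,0,0],
    [0,0,0,0,0,0,0.01],
    [0,0,0,0,0,0,0.03],
    [0,0,0,0,0,0,0.05],
    [0,0,0,0,0,0,0.05],
  ],
  force=25,
)

```text
clock: 6.3
eef_pos: [580.8, 243.3, 189.6]
eef_rot: [0.0, 0.696, 0.718, -0.0]
force: [0.4, 0.6, 0.1]
grip_width: 49.8
finger_force: 0.0
```

Call:
arm_command(
  deltas=[
    [0,0,0.03,0,0,0,0.06],
    [0,0,0.03,0,0,0,0.07],
    [-0.02,-0.02,0,0,0,8,0.07],
    [-0.02,-0.02,0,0,0,8,0.07],
    [-0.02,-0.02,0,0,0,8,0.07],
    [-0.02,-0.02,0,0,0,8,0.07],
    [-0.02,-0.02,0,0,0,8,0.07],
    [0,-0.02,-0.02,0,0,8,0.07],
    [0,-0.02,-0.02,0,0,8,0.07],
    [0,-0.02,-0.02,0,0,8,0.07],
  ],
)

```text
clock: 7.3
eef_pos: [480.6, 82.7, 189.0]
eef_rot: [0.0, 0.207, 0.978, -0.0]
force: [0.8, 0.2, -0.2]
grip_width: 69.8
finger_force: 0.0
```

Run:
```python
from h import *
snap('top','c4.png',(100,130,260,250),5)
```

```text
(no output)
```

View pics/c4.png

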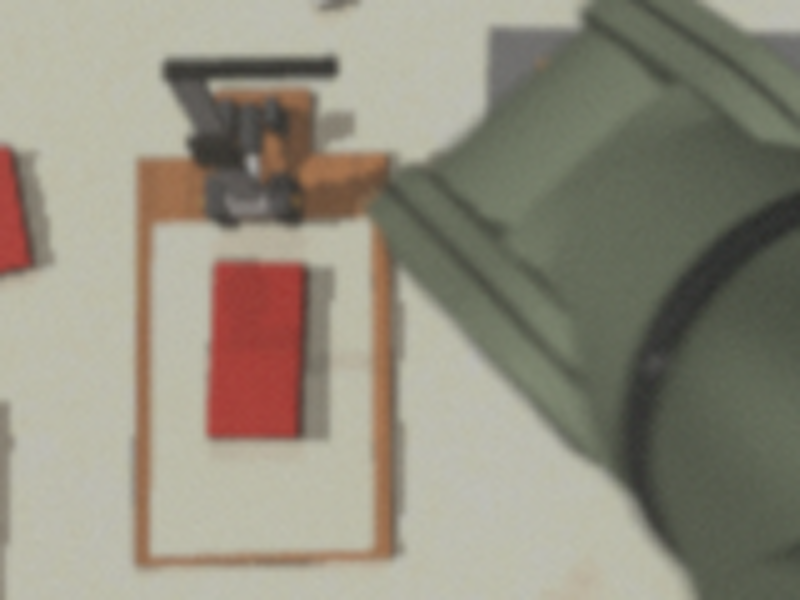

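Clamp is open, and the sample is undisturbed, with corners at crop (217,263)–(302,438). Now the sample grasp.

Call:
arm_command(
  deltas=[
    [0.002,0.041,0,0,0,4.8,0.07],
    [0.002,0.041,0,0,0,4.8,0.07],
    [0.002,0.041,0,0,0,4.8,0.07],
    [0.002,0.041,0,0,0,4.8,0.07],
    [0.002,0.041,0,0,0,4.8,0.07],
    [0,0,-0.04,0,0,0,0.07],
    [0,0,-0.04,0,0,0,0.07],
    [0,0,-0.04,0,0,0,0.07],
    [0,0,-0.01,0,0,0,0.07],
    [0,0,0,0,0,0,0.07],
  ],
)

```text
clock: 8.35
eef_pos: [490.5, 288.5, 59.2]
eef_rot: [-0.001, 0.002, 1.0, -0.001]
force: [0.3, 0.1, 0.7]
grip_width: 69.9
finger_force: 0.0
```

Call:
arm_command(
  deltas=[
    [0.0005,-0.001,-0.014,0,0,0,0.07],
    [0,0,-0.01,0,0,0,0.07],
    [0,0,0,0,0,0,0.055],
    [0,0,0,0,0,0,0.045],
    [0,0,0,0,0,0,0.03],
    [0,0,0,0,0,0,0.03],
    [0,0,0,0,0,0,0.03],
    [0,0,0,0,0,0,0.03],
    [0,0,0.02,0,0,0,0.03],
    [0,0,0.03,0,0,0,0.03],
  ],
  force=35,
)

```text
clock: 9.35
eef_pos: [490.8, 287.2, 85.2]
eef_rot: [-0.001, 0.002, 1.0, -0.001]
force: [0.3, -0.3, -0.2]
grip_width: 45.3
finger_force: 36.3
```

Call:
arm_command(
  deltas=[
    [0,0,0.03,0,0,0,0.03],
    [0,-0.045,0,0,0,1.1,0.03],
    [0,-0.045,0,0,0,1.1,0.03],
    [0,-0.045,0,0,0,1.1,0.03],
    [0.0345,-0.013,0,0,0,1.1,0.03],
    [0.0345,-0.013,0,0,0,1.1,0.03],
    [0.0345,-0.013,0,0,0,1.2,0.03],
    [0,0,-0.03,0,0,0,0.03],
    [0,0,-0.03,0,0,0,0.03],
    [0,0,0,0,0,0,0.03],
  ],
)

```text
clock: 10.35
eef_pos: [593.4, 113.0, 52.6]
eef_rot: [-0.002, -0.056, 0.998, -0.001]
force: [-0.2, 0.8, -0.4]
grip_width: 44.6
finger_force: 36.6
```

Call:
arm_command(
  deltas=[
    [0.001,0,-0.006,0,0,0.3,0.03],
    [0,0,-0.005,0,0,0,0.03],
    [0,0,-0.003,0,0,0,0.03],
    [0,0,0,0,0,0,0.03],
    [0,0,0,0,0,0,0.03],
    [0,0,0,0,0,0,0.03],
    [0,0,0,0,0,0,0.03],
    [0,0,0,0,0,0,0.03],
    [0,0,0,0,0,0,0.03],
    [0,0,0,0,0,0,0.03],
  ],
)

```text
clock: 11.35
eef_pos: [595.9, 113.6, 41.5]
eef_rot: [0.0, -0.059, 0.998, -0.0]
force: [0.1, -0.7, -0.9]
grip_width: 45.2
finger_force: 36.6
```

Call:
arm_command(
  deltas=[
    [-0.0015,0,-0.0015,0,0,0,0.03],
    [0,0,0,0,0,0,0.03],
    [0,0,0,0,0,0,0.05],
    [0,0,0,0,0,0,0.06],
    [0,0,0,0,0,0,0.065],
    [0,0,0,0,0,0,0.065],
    [0,0,0.02,0,0,0,0.065],
    [0,0,0.04,0,0,0,0.065],
    [0,0,0.03,0,0,0,0.065],
    [-0.03,-0.015,0,0,0,-6,0.065],
  ],
)

```text
clock: 12.35
eef_pos: [567.0, 100.5, 133.1]
eef_rot: [0.003, -0.007, 1.0, 0.002]
force: [1.1, 0.3, -1.7]
grip_width: 64.9
finger_force: 0.0
```

Call:
arm_command(
  deltas=[
    [-0.03,-0.015,0,0,0,-6,0.065],
    [-0.03,-0.015,0,0,0,-6,0.065],
    [-0.03,-0.015,0,0,0,-6,0.065],
    [-0.033,-0.015,0,0,0,-6.2,0.065],
    [0,0,0,0,0,0,0.065],
    [0,0,0,0,0,0,0.065],
    [0,0,0,0,0,0,0.065],
    [0,0,0,0,0,0,0.065],
    [0,0,0,0,0,0,0.065],
    [0,0,0,0,0,0,0.065],
  ],
)

```text
clock: 13.35
eef_pos: [441.6, 38.7, 129.9]
eef_rot: [-0.0, 0.203, 0.979, 0.0]
force: [0.6, -0.3, -0.5]
grip_width: 65.0
finger_force: 0.0
```

Run:
```python
from h import *
snap('top','c5.png',(180,125,340,245),5)
```

```text
(no output)
```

View pics/c5.png

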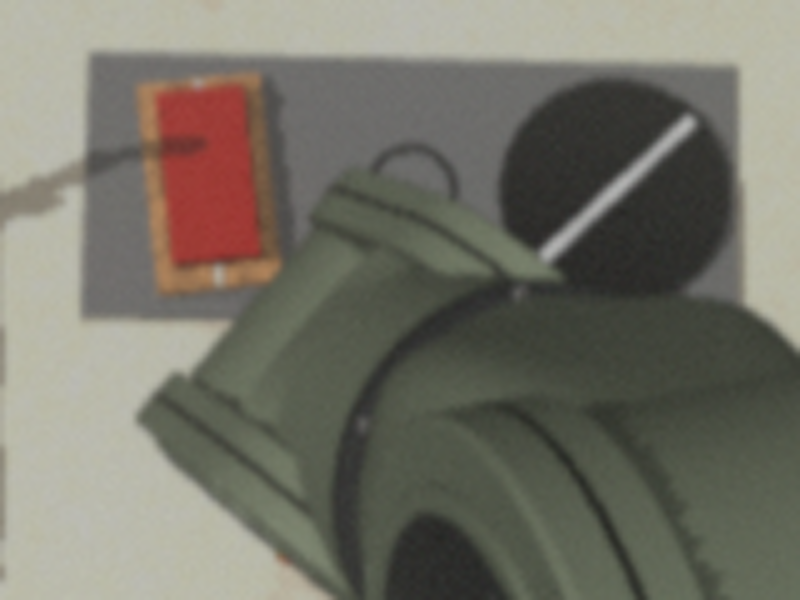

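Sample lies centred on the pad with the white line ends showing at both ends, (197,82) and (219,273). Now the car.

Call:
arm_command(
  deltas=[
    [-0.001,-0.001,-0.03,0,0,0,0.065],
    [0,0,-0.035,0,0,0,0.065],
    [0,0,-0.025,0,0,0,0.065],
    [0,0,-0.011,0,0,0,0.065],
    [0,0,0,0,0,0,0.065],
    [0,0,0,0,0,0,0.05],
    [0,0,0,0,0,0,0.03],
    [0,0,0,0,0,0,0.03],
    [0,0,0,0,0,0,0.03],
    [0,0,0,0,0,0,0.03],
  ],
  force=35,
)

```text
clock: 14.4
eef_pos: [440.7, 37.5, 29.8]
eef_rot: [0.0, 0.203, 0.979, 0.0]
force: [-2.4, 0.7, 9.9]
grip_width: 43.1
finger_force: 36.5
```

Run:
```python
from h import *
f=lambda u,v:px2w('top',180+(u+.5)/5-.5,125+(v+.5)/5-.5,31)
a=np.array([f(*p) for p in [(155,93),(243,86),(262,257),(175,266)]]);print(a.round(1),a.mean(0))
```

```text
[[636.6 140.8  31. ]
 [640.8  96.1  31. ]
 [552.6  85.1  31. ]
 [547.5 128.9  31. ]] [594.38488167 112.70130824  31.        ]
```

Call:
arm_command(
  deltas=[
    [0,0,0.03,0,0,0,0.03],
    [0,0,0.03,0,0,0,0.03],
    [0.0304,-0.027,0,0,0,-4.5,0.03],
    [0.0304,-0.027,0,0,0,-4.5,0.03],
    [0.0304,-0.027,0,0,0,-4.5,0.03],
    [0.0304,-0.027,0,0,0,-4.5,0.03],
    [0.0304,-0.027,0,0,0,-4.6,0.03],
    [0,0,-0.02,0,0,0,0.03],
    [0,0,-0.015,0,0,0,0.03],
    [0,0,0,0,0,0,0.03],
  ],
)

```text
clock: 15.4
eef_pos: [591.1, -96.9, 52.4]
eef_rot: [-0.002, 0.391, 0.921, -0.0]
force: [0.0, -0.6, -0.6]
grip_width: 43.1
finger_force: 37.4
```

Call:
arm_command(
  deltas=[
    [0,0,-0.006,0,0,0,0.03],
    [0,0,-0.004,0,0,0,0.03],
    [0,0,-0.001,0,0,0,0.03],
    [0,0,0,0,0,0,0.03],
    [0,0,0,0,0,0,0.03],
    [0,0,0,0,0,0,0.03],
    [0,0,0,0,0,0,0.03],
    [0,0,0,0,0,0,0.03],
    [0,0,0,0,0,0,0.03],
    [0,0,0,0,0,0,0.03],
  ],
)

```text
clock: 16.4
eef_pos: [592.4, -97.4, 43.0]
eef_rot: [-0.0, 0.391, 0.92, -0.0]
force: [-0.2, 0.0, -2.0]
grip_width: 42.9
finger_force: 37.4
```

Call:
arm_command(
  deltas=[
    [0,0,-0.001,0,0,0,0.03],
    [0,0,0,0,0,0,0.03],
    [0,0,0,0,0,0,0.05],
    [0,0,0,0,0,0,0.065],
    [0,0,0,0,0,0,0.065],
    [0,0,0.03,0,0,0,0.065],
    [0,0,0.04,0,0,0,0.065],
    [0,0,0.03,0,0,0,0.065],
    [-0.004,-0.04,0,0,0,0,0.065],
    [-0.004,-0.04,0,0,0,0,0.065],
  ],
)

```text
clock: 17.4
eef_pos: [584.8, -177.9, 143.0]
eef_rot: [0.001, 0.39, 0.921, 0.0]
force: [-0.4, -1.3, 0.1]
grip_width: 64.8
finger_force: 0.0
```

Call:
arm_command(
  deltas=[
    [-0.004,-0.04,0,0,0,0,0.065],
    [-0.004,-0.04,0,0,0,0,0.065],
    [-0.004,-0.04,0,0,0,0,0.065],
    [-0.004,-0.041,0,0,0,0,0.065],
    [0,0,0,0,0,0,0.065],
    [0,0,0,0,0,0,0.065],
    [0,0,0,0,0,0,0.065],
    [0,0,0,0,0,0,0.065],
    [0,0,0,0,0,0,0.065],
    [0,0,0,0,0,0,0.065],
  ],
)

```text
clock: 18.4
eef_pos: [568.6, -338.0, 142.1]
eef_rot: [0.0, 0.391, 0.921, -0.0]
force: [0.5, -0.3, -0.2]
grip_width: 65.0
finger_force: 0.0
```

Run:
```python
from h import *
snap('top','c6.png',(200,130,440,260),3.3)
```

```text
(no output)
```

View pics/c6.png

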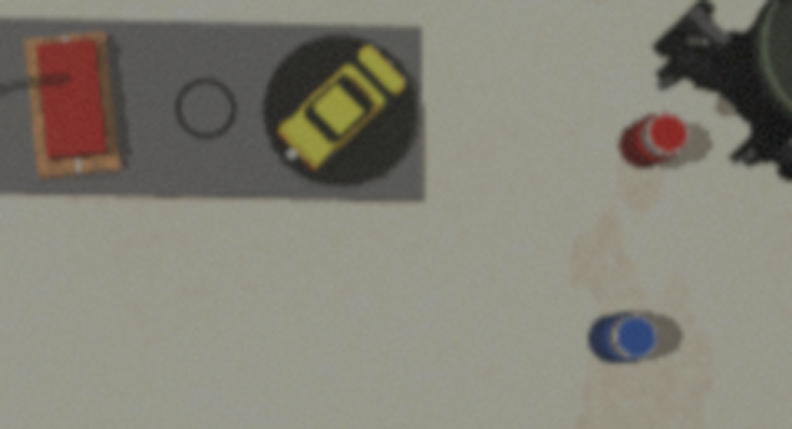

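Run:
```python
from h import *
f=lambda u,v,z:px2w('top',200+(u+.5)/3.3-.5,130+(v+.5)/3.3-.5,z).round(1)
print('car',f(344,106,29),'red',f(667,133,56),'blue',f(634,337,56))
for z in(117,130):print((w2px('top',(568.6,-338,z))-[200,130])*3.3)
```

```text
car [591.9 -97.4  29. ] red [ 568.9 -337.8   56. ] blue [ 415.3 -307.7   56. ]
[697.93792996 117.15702404]
[705.23027603 113.69218337]
```

Car is centred on the turntable along its line, and the gripper is over the red jar (cap at 667,133). Descending.

Call:
arm_command(
  deltas=[
    [0,0,-0.035,0,0,0,0.065],
    [0,0,-0.035,0,0,0,0.065],
    [0,0,-0.025,0,0,0,0.065],
    [0,0,-0.013,0,0,0,0.065],
    [0,0,0,0,0,0,0.065],
    [0,0,0,0,0,0,0.05],
    [0,0,0,0,0,0,0.038],
    [0,0,0,0,0,0,0.025],
    [0,0,0,0,0,0,0.025],
    [0,0,0,0,0,0,0.025],
  ],
  force=30,
)

```text
clock: 19.45
eef_pos: [569.0, -338.7, 35.6]
eef_rot: [0.001, 0.391, 0.92, -0.0]
force: [-1.3, 0.3, 7.1]
grip_width: 37.0
finger_force: 29.7
```

Call:
arm_command(
  deltas=[
    [0,0,0.02,0,0,0,0.025],
    [0,0,0.035,0,0,0,0.025],
    [0,0,0.035,0,0,0,0.025],
    [0.001,0.02,0.02,0,0,0,0.025],
    [0.0022,0.04,0,0,0,0,0.025],
    [0.0022,0.04,0,0,0,0,0.025],
    [0.0022,0.04,0,0,0,0,0.025],
    [0.0022,0.04,0,0,0,0,0.025],
    [0.0022,0.04,0,0,0,0,0.025],
    [0.0022,0.04,0,0,0,0,0.025],
  ],
)

```text
clock: 20.45
eef_pos: [582.8, -76.9, 145.1]
eef_rot: [0.001, 0.391, 0.92, 0.0]
force: [1.9, -0.5, -1.1]
grip_width: 36.7
finger_force: 30.5
```

Call:
arm_command(
  deltas=[
    [0.0022,0.04,0,0,0,0,0.025],
    [0.0022,0.04,0,0,0,0,0.025],
    [0.0022,0.04,0,0,0,0,0.025],
    [0.0022,0.04,0,0,0,0,0.025],
    [0.002,0.031,0,0,0,0,0.025],
    [0,0,0,0,0,0,0.025],
    [0,0,-0.035,0,0,0,0.025],
    [0,0,-0.025,0,0,0,0.025],
    [0,0,0,0,0,0,0.025],
    [0,0,0,0,0,0,0.025],
  ],
)

```text
clock: 21.45
eef_pos: [593.8, 112.4, 85.2]
eef_rot: [0.0, 0.391, 0.92, 0.0]
force: [-0.4, -0.5, -0.4]
grip_width: 36.9
finger_force: 30.5
```

Call:
arm_command(
  deltas=[
    [0.0005,0,-0.01,0,0,0,0.025],
    [0,0,-0.006,0,0,0,0.025],
    [0,0,-0.002,0,0,0,0.025],
    [0,0,-0.001,0,0,0,0.025],
    [0,0,0,0,0,0,0.025],
    [0,0,0,0,0,0,0.025],
    [0,0,0,0,0,0,0.025],
    [0,0,0,0,0,0,0.025],
    [0,0,0,0,0,0,0.025],
    [0,0,0,0,0,0,0.025],
  ],
)

```text
clock: 22.45
eef_pos: [594.0, 112.4, 66.5]
eef_rot: [0.0, 0.391, 0.92, -0.0]
force: [-8.4, -3.3, 26.5]
grip_width: 36.9
finger_force: 33.1
```

Call:
arm_command(
  deltas=[
    [0,0,0.001,0,0,0,0.025],
    [0,0,0.0005,0,0,0,0.025],
    [0,0,0,0,0,0,0.025],
    [0,0,0,0,0,0,0.04],
    [0,0,0,0,0,0,0.05],
    [0,0,0,0,0,0,0.06],
    [0,0,0,0,0,0,0.06],
    [0,0,0.03,0,0,0,0.06],
    [0,0,0.035,0,0,0,0.06],
    [0,0,0.035,0,0,0,0.06],
  ],
)

```text
clock: 23.45
eef_pos: [593.7, 112.6, 167.6]
eef_rot: [-0.0, 0.391, 0.92, -0.0]
force: [1.1, -0.6, 0.4]
grip_width: 60.1
finger_force: 0.0
```

Call:
arm_command(
  deltas=[
    [-0.0178,-0.042,0,0,0,-4.4,0.065],
    [-0.0178,-0.042,0,0,0,-4.4,0.065],
    [-0.0178,-0.042,0,0,0,-4.4,0.065],
    [-0.0178,-0.042,0,0,0,-4.4,0.065],
    [-0.0178,-0.042,0,0,0,-4.4,0.065],
    [-0.0178,-0.042,0,0,0,-4.4,0.065],
    [-0.0178,-0.042,0,0,0,-4.4,0.065],
    [-0.0178,-0.042,0,0,0,-4.4,0.065],
    [-0.0178,-0.042,0,0,0,-4.4,0.065],
    [-0.0178,-0.042,0,0,0,-4.4,0.065],
  ],
)

```text
clock: 24.45
eef_pos: [415.0, -309.0, 166.6]
eef_rot: [0.0, 0.708, 0.706, 0.0]
force: [1.6, -0.1, 0.3]
grip_width: 65.2
finger_force: 0.0
```

Call:
arm_command(
  deltas=[
    [0,0,-0.02,0,0,0,0.065],
    [0,0,-0.02,0,0,0,0.065],
    [0,0,0,0,0,0,0.065],
    [0,0,0,0,0,0,0.065],
    [0,0,0,0,0,0,0.065],
    [0,0,0,0,0,0,0.065],
    [0,0,0,0,0,0,0.065],
    [0,0,0,0,0,0,0.065],
    [0,0,0,0,0,0,0.065],
    [0,0,0,0,0,0,0.065],
  ],
)

```text
clock: 25.45
eef_pos: [415.9, -307.4, 126.5]
eef_rot: [-0.0, 0.707, 0.707, -0.0]
force: [-0.4, -0.4, 0.0]
grip_width: 65.0
finger_force: 0.0
```

Run:
```python
from h import *
snap('scene','s1.png',(160,110,360,260),4)
```

```text
(no output)
```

View pics/s1.png

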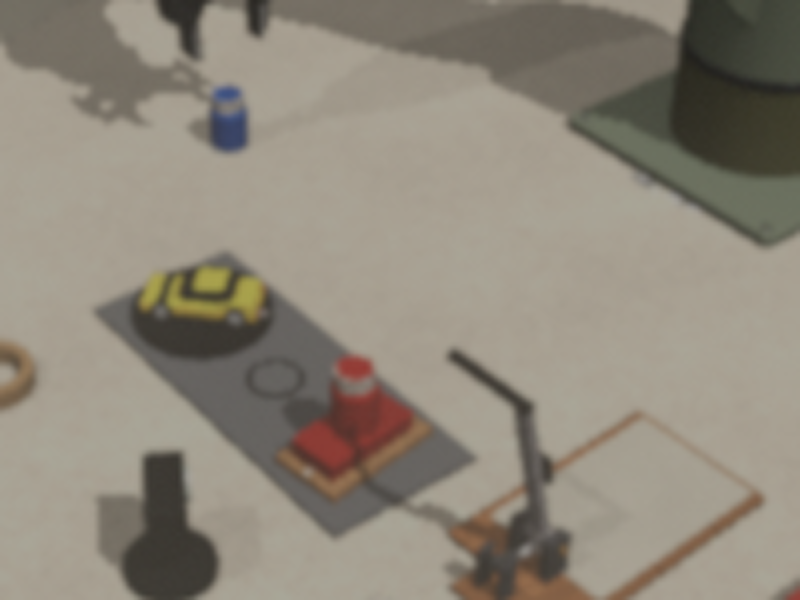

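The red jar stands on the sample (355,400), the car is on its turntable, and the clamp stands open. Grasping the blue jar.

Call:
arm_command(
  deltas=[
    [0,-0.0005,-0.035,0,0,0,0.065],
    [0,0,-0.03,0,0,0,0.065],
    [0,0,-0.018,0,0,0,0.065],
    [0,0,-0.009,0,0,0,0.065],
    [0,0,0,0,0,0,0.065],
    [0,0,0,0,0,0,0.05],
    [0,0,0,0,0,0,0.038],
    [0,0,0,0,0,0,0.025],
    [0,0,0,0,0,0,0.025],
    [0,0,0,0,0,0,0.025],
  ],
  force=30,
)

```text
clock: 26.5
eef_pos: [416.2, -308.2, 35.5]
eef_rot: [0.001, 0.707, 0.707, 0.0]
force: [-1.1, 0.3, 8.7]
grip_width: 37.0
finger_force: 29.2
```

Call:
arm_command(
  deltas=[
    [0,0,0.025,0,0,0,0.025],
    [0,0,0.04,0,0,0,0.025],
    [0,0,0.035,0,0,0,0.025],
    [0.022,0.0395,0.01,0,0,0,0.025],
    [0.022,0.0395,0,0,0,0,0.025],
    [0.022,0.0395,0,0,0,0,0.025],
    [0.022,0.0395,0,0,0,0,0.025],
    [0.022,0.0395,0,0,0,0,0.025],
    [0.022,0.0395,0,0,0,0,0.025],
    [0.022,0.0395,0,0,0,0,0.025],
  ],
)

```text
clock: 27.5
eef_pos: [570.7, -29.7, 145.3]
eef_rot: [0.0, 0.707, 0.707, 0.0]
force: [1.0, -0.7, -0.7]
grip_width: 37.1
finger_force: 30.6
```

Call:
arm_command(
  deltas=[
    [0.022,0.0395,0,0,0,0,0.025],
    [0,0,0,0,0,0,0.025],
    [0,0,-0.03,0,0,0,0.025],
    [0,0,-0.03,0,0,0,0.025],
    [0,0,-0.02,0,0,0,0.025],
    [0,0,0,0,0,0,0.025],
    [0,0,0,0,0,0,0.025],
    [0,0,0,0,0,0,0.025],
    [0,0,0,0,0,0,0.025],
    [0,0,0,0,0,0,0.025],
  ],
)

```text
clock: 28.5
eef_pos: [592.2, 8.0, 65.2]
eef_rot: [0.0, 0.707, 0.707, 0.0]
force: [-0.2, 0.1, -1.1]
grip_width: 37.3
finger_force: 30.6
```

Call:
arm_command(
  deltas=[
    [0.001,0.0003,-0.01,0,0,0,0.025],
    [0,0,-0.008,0,0,0,0.025],
    [0,0,-0.004,0,0,0,0.025],
    [0,0,-0.0015,0,0,0,0.025],
    [0,0,0,0,0,0,0.025],
    [0,0,0,0,0,0,0.025],
    [0,0,0,0,0,0,0.025],
    [0,0,0,0,0,0,0.025],
    [0,0,0,0,0,0,0.025],
    [0,0,0,0,0,0,0.025],
  ],
)

```text
clock: 29.5
eef_pos: [592.9, 8.4, 41.0]
eef_rot: [-0.0, 0.707, 0.707, -0.0]
force: [0.3, 0.1, -0.8]
grip_width: 36.8
finger_force: 30.6
```

Not yet touching; lower slightly, release, rise and back away.

Call:
arm_command(
  deltas=[
    [0,0,-0.0007,0,0,0,0.025],
    [0,0,0,0,0,0,0.025],
    [0,0,0,0,0,0,0.037],
    [0,0,0,0,0,0,0.045],
    [0,0,0,0,0,0,0.06],
    [0,0,0,0,0,0,0.06],
    [0,0,0.02,0,0,0,0.06],
    [0,0,0.035,0,0,0,0.06],
    [0,0,0.04,0,0,0,0.06],
    [0,0,0.04,0,0,0,0.06],
  ],
)

```text
clock: 30.5
eef_pos: [592.7, 8.4, 176.7]
eef_rot: [-0.0, 0.707, 0.707, -0.0]
force: [0.6, 0.0, -0.4]
grip_width: 59.9
finger_force: 0.0
```

Call:
arm_command(
  deltas=[
    [-0.01,-0.045,0,0,0,0,0.06],
    [-0.01,-0.045,0,0,0,0,0.06],
    [-0.01,-0.045,0,0,0,0,0.06],
    [-0.01,-0.045,0,0,0,0,0.06],
    [-0.01,-0.045,0,0,0,0,0.06],
    [-0.01,-0.045,0,0,0,0,0.06],
    [-0.01,-0.045,0,0,0,0,0.06],
    [0,0,0,0,0,0,0.06],
    [0,0,0,0,0,0,0.06],
    [0,0,0,0,0,0,0.06],
  ],
)

```text
clock: 31.5
eef_pos: [523.3, -305.6, 175.3]
eef_rot: [-0.0, 0.707, 0.707, 0.0]
force: [-0.2, 0.5, 0.2]
grip_width: 60.2
finger_force: 0.0
```

Run:
```python
from h import *
snap('top','c7.png',(100,120,360,250),3)
```

```text
(no output)
```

View pics/c7.png

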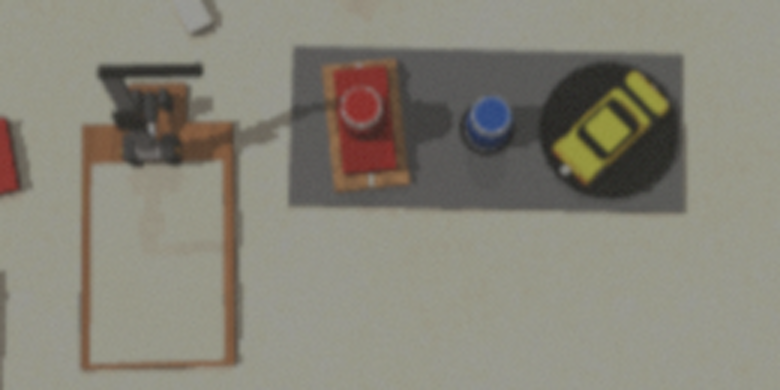

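Run:
```python
from h import *
f=lambda u,v,z:px2w('top',100+(u+.5)/3-.5,120+(v+.5)/3-.5,z).round(1)
r,b=f(361,107,87),f(491,117,61);print(r,b)
if np.hypot(*(r[:2]-[594.4,112.7]))<8 and np.hypot(*(b[:2]-[593.3,8.3]))<8: print(hand_in())
```

```text
[593.4 113.2  87. ] [592.    7.6  61. ]
the job is handed in; nothing more can be done
None
```

I handed the job in after about 31 s of the 141 s allowed. In the last picture the clamp stands open and all four pieces are in place and upright. By camera, both jars are within 2 mm of their targets, and the sample and car measured within about 1 mm when placed. No verdict came back.

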